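# Put the probe thermometer through the steam vent of a covered pot

### The arm

A 7-joint arm with a two-finger parallel gripper is mounted at the origin on the work surface. World frame = base frame: x ahead of the robot, y to its left, z up, the work surface at z = 0. Lengths are in m, angles in rad, forces in N, time in s.
With the tool pointing down it reaches from about 0.4 to 0.875 m from the base axis. Payload 19.3 kg.
Tool frame: the origin (TCP) lies at the very end of the fingers, on their centre line; the grasp point (between the pads) lies 19 mm behind it; z points along the fingers, y is the line along which they close (so a half turn about z gives the same grasp; the last joint's range is limited). The gripper opens to 85 mm and grips with 20 to 120 N. Pads are 22 mm wide; open, the fingers measure 114 mm over their backs; the gripper's body (76 mm by 85 mm) begins 54 mm behind the grasp point. The pads swing forward as they close: fully open they stand 13 mm farther back than shut.
Start: joints at [1.198, 0.521, -0.036, 1.599, 0.021, 1.021, -0.113], TCP at [0.186, -0.597, 0.231] pointing down, gripper open.
Joint ranges: [-2.91, 2.91], [-0.3, 2.13], [-1.5, 1.42], [0.17, 2.43], [-1.26, 4.41], [0.16, 1.93], [-2.52, 2.52]. Speed limits (rad/s): [1.89, 1.89, 2.39, 2.39, 3.01, 3.01, 3.01].

### API

Orientations are given as a 3x3 rotation matrix whose columns are the frame's x, y, z axes.
In Python, from workcell import robot gives the robot as it stands.
- The arm moves only by the shell command python3 -m inch 'ROWS'. ROWS is a JSON object of lists of equal length, an entry for each row: "translation": the shift along the tool's x, y, z in units of 25 mm (1.0 is 25 mm), a list of three; "turn": the turn, a rotation vector about the tool's x, y, z in units of 6 degrees (1.0 is 6 degrees), a list of three; "claw": the closure, from 0 (fully open) to 1 (shut). In form: {"translation": [[tx, ty, tz], ...], "turn": [[ax, ay, az], ...], "claw": [claw, ...]}. A call has 1 to 10 rows; each row shifts and turns the commanded pose from where the row before left it, along the tool's axes as they then stand; what a row does not reach is not made up. A row lasts 1/10 s, in which the tool goes at most 50 mm and 8.59 degrees, less where a joint would pass 70% of its speed; a pose out of reach is approached as far as the arm can. A call is refused whole if a number of a shift passes 1 or a number of a turn 1, either way. A call with a gripper value outside its range is refused whole. The fingers move at their own pace and stop on an object; the grip force is fixed at half the most. Time passes only in rows, so rows that do not move let the fingers close. It gives the time, the measured TCP pose, the force, the opening and the grip force at its end, in the units of the state.
- robot.get_obs(): the state, without advancing time (a new reading comes with each control period).
- robot.camera(name): name is "scene" or "top" or "wrist"; returns the picture (420x560x3 uint8, blue, green, red); there is no depth.
- robot.camera_params(name): a dict with "fx", "fy", "cx", "cy" (pixels), "cam_to_world" (4x4, takes a point from camera to world coordinates). Camera axes: x right, y up, looking along -z (the intrinsics and any distortion apply to the point x, -y, -z); pixel columns grow to the right and rows downward; lengths in m; the calibration is good to about 2 mm. A picture is of the moment at which its call begins: read the wrist's pose just before it. camera_params takes no time and is no camera call; for the wrist camera it gives the pose at the moment of the call.
- robot.close_job(): hands the job in; it is judged then, once.
The state is a dict: "time": time; "joints": joint angles; "joint_vel": joint speeds; "effort": joint torques, N m; "tcp_pos": TCP position; "eef_rot": TCP orientation; "force": force on the tool from outside, world axes, zero at the start; "torque": the same for the moment, N m; "finger_gap": finger opening in m; "gripper_force": force on a finger pad.
Only numpy, scipy, OpenCV 4.12 (cv2) and the standard library are available. Lean on these libraries where they do the work, as an engineer would, in place of code of your own. Each camera call takes 0.05 s, during which the arm holds its last target. There are 200 camera calls.

### The job

The payasam is keeping warm under its lid: pick up the probe thermometer from the orange coaster and put its probe through the brass-rimmed steam vent in the pot's lid, gently lowering it fully home until the red collar sits on the vent's rim, without letting it drop. Leave it standing upright in the vent, and do not shove the lid hard or disturb the thali, the cup or the tongs.

Things in the scene. Friction and masses are not known exactly. Their poses are not given: they have to be found in the camera images.
- thermometer: Kitchen probe thermometer, 190 mm long, 85 g: white box handle 95 x 26 x 22 mm (dark display on top, red end), then a red collar and a thin straight steel probe. Starts lying flat, display up, handle on the coaster, probe pointing roughly to the robot's right (-y). Origin: centre of the handle's underside; x along the handle AWAY from the probe, y across the 26 mm width, z out of the display.
- grip (a point): Middle of the handle, on the common axis of handle, collar and probe, 11 mm above the handle's underside (thermometer frame 0, 0, 11 mm). The handle reaches 47.5 mm to either side along x; centre of mass about 25 mm towards the probe.
- collar (a point): Centre of the red collar's seating face, which looks towards the tip (thermometer frame -52, 0, 11 mm). The collar is 20 mm across and 4.5 mm thick.
- probe_tip (a point): Very end of the probe's round tip (thermometer frame -142, 0, 11 mm). The probe is a plain round rod, 6 mm across, 90 mm long from the collar's face.
- pot: Heavy covered steel pot, 200 mm across, on a 216 mm round cork trivet 12 mm thick; it does not move. Two loop handles at its own +y and -y sides reach 132 mm from the axis, up to 92 mm high. Origin: on the pot's axis at table level, z up. Inside, nothing stops the probe down to 16 mm above the table. With the collar seated on the vent's rim the probe tip is 27.5 mm above the table.
- lid_top (a point): Centre of the flat steel lid's top face, on the pot's axis, 115 mm above the table, under a black knob 36 mm across and 24 mm tall. The lid cannot lift or tip but turns stiffly (about 10 N sideways at the vent). Its vent: a hole 9.5 mm across with a 5.5 mm deep wall, in a flat brass rim 20 mm across standing 2.5 mm above the lid.
- vent_mark (a point): NOT the vent itself but the middle of where it may be: on the pot's own -x side, 62 mm from its axis, at rim height, 117.5 mm above the table. The lid's turn is not measured: the true vent centre is anywhere up to 16 mm to either side of this point along the 62 mm circle about the pot's axis (0.25 rad either way), and must be seen or felt for.
- coaster: Flat round orange plastic coaster, 100 mm across, 6 mm thick, loose, 70 g; the thermometer's handle lies on it. Origin: centre of its underside.
- cup: Blue ceramic cup standing on the table, 78 mm across the mouth, 82 mm high. Origin: centre of its underside.
- thali: Round steel compartment thali, 260 mm across, 24 mm high. Origin: centre of its underside.
- tongs: Steel kitchen tongs lying on the table, about 205 mm long, 60 mm wide at the open (+x) end, 22 mm high. Origin: middle, at table level.
Mind the look-alikes: they are no part of the job. What is meant by the thermometer is not brown, green or pink, and is the larger of those in its own colour.

How it is judged:
On the way:
1. the probe is through the vent and the collar is brought down to within 6 mm of the vent's rim while the gripper still holds the handle (not dropped) (z of probe_tip in the frame of pot below 0.0335 m and horizontal distance between probe_tip and pot below 0.09 m and contact force between the fingers and thermometer above 1 N), for 0.1 s.
At the end, for the whole second after the job is handed in: The probe is through the lid's vent with the collar within 3 mm of the vent's rim (tip no higher than 30.5 mm above the table, inside the pot), the thermometer stands within 0.2 rad of upright, at rest and released; cup, thali and tongs are within 20 mm of where they were, the cup upright (z of probe_tip in the frame of pot below 0.0305 m and horizontal distance between probe_tip and pot below 0.09 m and angle between thermometer's own x axis and vertical below 0.2 rad and linear speed of thermometer below 0.03 m/s and distance of each of cup, thali, tongs from where it was at the start of the episode below 0.02 m and angle between cup's own z axis and vertical below 0.2 rad); the robot touches nothing.
It fails at once if the thermometer is pressed on the pot or its lid with more than 60 N (contact force between thermometer and pot above 60 N).
It fails at once if the gripper or arm presses on the pot or its lid with more than 25 N (contact force between any of the arm, the fingers and pot above 25 N).
It fails at once if the cup, the thali or the tongs are shifted by more than 20 mm or the cup tipped (distance of any of cup, thali, tongs from where it was at the start of the episode above 0.02 m or angle between cup's own z axis and vertical above 0.3 rad).
It also fails if it takes over 64 s, if anything falls off the work surface, if the arm or the gripper's body presses on something with over 40 N, if the wrist force passes 120 N, or if a joint passes its speed limit or range.

## Working session

There is one attempt and no reset: what is moved stays moved. The work goes in short steps, Python scripts to look and compute and a shell command to move; the robot and the scene stay as the last step left them, time stands still between calls to the robot, and variables do not carry over. Pictures are saved under pics/ and viewed, at most 13 in all, crops included, and the job is handed in when it is done.

```bash
mkdir -p pics; cat > h.py <<'E'
import numpy as np, cv2
from workcell import robot
def ray(p,u,v):
    d=p.get("dist",p.get("distortion"))
    K=np.array([[p["fx"],0,p["cx"]],[0,p["fy"],p["cy"]],[0,0,1]],float)
    q=cv2.undistortPoints(np.array([[[u,v]]],float),K,np.array(d,float) if d is not None else None)[0,0]
    T=np.array(p["cam_to_world"]); return T[:3,3],T[:3,:3]@np.array([q[0],-q[1],-1.])
def on(p,u,v,z):
    o,d=ray(p,u,v); return o+d*(z-o[2])/d[2]
def proj(p,X):
    T=np.array(p["cam_to_world"]); c=T[:3,:3].T@(np.array(X)-T[:3,3])
    return p["cx"]+p["fx"]*c[0]/-c[2], p["cy"]-p["fy"]*c[1]/-c[2]
E
python3 - <<'E'
from h import *
o=robot.get_obs(); print(o["time"],o["tcp_pos"],o["eef_rot"])
for n in("top","scene"):
    im=robot.camera(n); cv2.imwrite(f"pics/{n}0.png",im); print(n,robot.camera_params(n))
E
```

```text
0.0 [ 0.18623022 -0.59626497  0.230728  ] [[ 9.54516349e-01  2.98158332e-01 -3.86207683e-04]
 [ 2.98158577e-01 -9.54515778e-01  1.04529595e-03]
 [-5.69776290e-05 -1.11290321e-03 -9.99999379e-01]]
top {'fx': 499.55361464603214, 'fy': 499.55361464603214, 'cx': 277.8067061317525, 'cy': 212.49140390820898, 'cam_to_world': array([[ 2.21008662e-02,  9.84791357e-01, -1.72329729e-01,
         1.99254393e-01],
       [-9.99751823e-01,  2.22528579e-02, -1.05007475e-03,
         5.54257682e-02],
       [ 2.80072444e-03,  1.72310168e-01,  9.85038762e-01,
         1.58237683e+00],
       [ 0.00000000e+00,  0.00000000e+00,  0.00000000e+00,
         1.00000000e+00]])}
scene {'fx': 492.4506365846005, 'fy': 492.4506365846005, 'cx': 286.5322544112128, 'cy': 205.71614062956328, 'cam_to_world': array([[ 0.70604498, -0.4681525 ,  0.53135084,  1.1029454 ],
       [ 0.70792558,  0.48618055, -0.51231812, -0.5283695 ],
       [-0.01848944,  0.73787649,  0.67468246,  0.91538322],
       [ 0.        ,  0.        ,  0.        ,  1.        ]])}
```

View pics/top0.png

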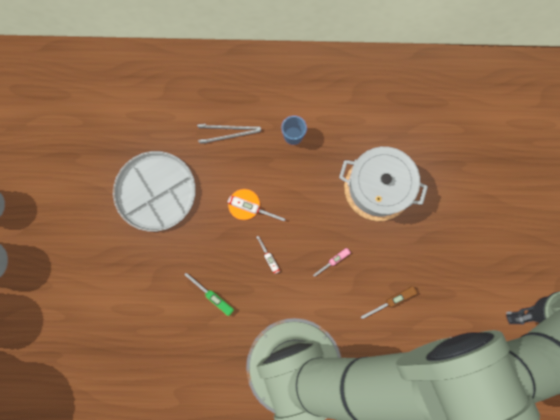

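View pics/scene0.png

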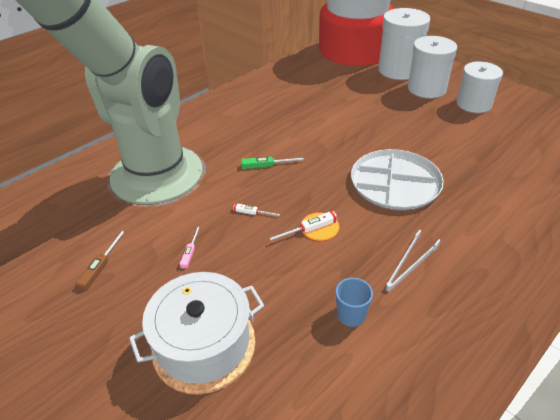

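Five thermometers in the top view: white on the coaster (244,205), small white (270,262), pink (335,262), green (210,295) and brown (395,300). The one meant is the white at (244,205): it is the larger white one and lies on the orange coaster. The brass vent shows at top (378,199) and scene (187,291).

```bash
python3 - <<'E'
from h import *
t=cv2.imread("pics/top0.png"); s=cv2.imread("pics/scene0.png")
P,S=robot.camera_params("top"),robot.camera_params("scene")
def blobs(im,lo,hi,box,mn=3):
    x0,y0,x1,y1=box; h=cv2.cvtColor(im,cv2.COLOR_BGR2HSV); m=cv2.inRange(h,lo,hi); k=np.zeros_like(m); k[y0:y1,x0:x1]=m[y0:y1,x0:x1]
    n,l,st,c=cv2.connectedComponentsWithStats(k)
    return [(st[i,4],c[i].round(1),np.argwhere(l==i)[:,::-1].astype(np.float32)) for i in range(1,n) if st[i,4]>=mn]
for nm,im,p,b in(("top",t,P,(350,180,410,206)),("scene",s,S,(170,280,205,298))):
    for a,c,_ in blobs(im,(15,110,120),(35,255,255),b): print(nm,"vent",a,c,on(p,*c,.1175).round(4))
for nm,im,p,b in(("top",t,P,(220,185,290,225)),("scene",s,S,(265,205,345,245))):
    for a,c,pts in blobs(im,(0,0,170),(180,70,255),b,8): print(nm,"white",a,c,on(p,*c,.022).round(4))
    for a,c,pts in blobs(im,(0,120,100),(7,255,255),b,2)+blobs(im,(172,100,100),(180,255,255),b,2): print(nm,"red",a,c,on(p,*c,.018).round(4))
    for a,c,pts in blobs(im,(8,180,150),(22,255,255),b,30): print(nm,"coaster",a,c,on(p,*c,.006).round(4))
# knob
for nm,im,p,b in(("top",t,P,(370,165,400,192)),("scene",s,S,(180,295,210,322))):
    for a,c,pts in blobs(im,(0,0,0),(180,255,60),b,8): print(nm,"knob",a,c,on(p,*c,.13).round(4))
a=cv2.resize(t[180:230,215:295],None,fx=9,fy=9,interpolation=cv2.INTER_CUBIC)
cv2.imwrite("pics/c1.png",a)
E
```

```text
top vent 12 [378.5 198.5] [ 0.5048 -0.2434  0.1175]
top vent 3 [350.3 204.7] [ 0.484  -0.1589  0.1175]
scene vent 35 [186.5 290.6] [ 0.509  -0.2437  0.1175]
top white 210 [244.3 204.7] [0.495  0.1641 0.022 ]
top white 42 [272.2 215.1] [0.4634 0.0747 0.022 ]
top red 2 [231.5 196.5] [0.5215 0.2062 0.018 ]
top red 2 [230.  202.5] [0.5018 0.2102 0.018 ]
top red 4 [257.5 211.5] [0.4747 0.1217 0.018 ]
top coaster 234 [247.1 195.1] [0.5297 0.1573 0.006 ]
top coaster 219 [239.9 213.2] [0.47   0.1784 0.006 ]
scene white 28 [272.2 213.4] [0.3934 0.1024 0.022 ]
scene white 322 [317.9 221.7] [0.5014 0.1631 0.022 ]
scene white 86 [284.3 233.4] [0.4689 0.0727 0.022 ]
scene red 33 [333.2 215.3] [0.5114 0.212  0.018 ]
scene red 2 [324.  216.5] [0.4971 0.1918 0.018 ]
scene red 22 [302.  227.1] [0.4827 0.1231 0.018 ]
scene coaster 83 [317.9 236.6] [0.5274 0.1352 0.006 ]
scene knob 58 [192.4 312.4] [ 0.5691 -0.2716  0.13  ]
```

View pics/c1.png

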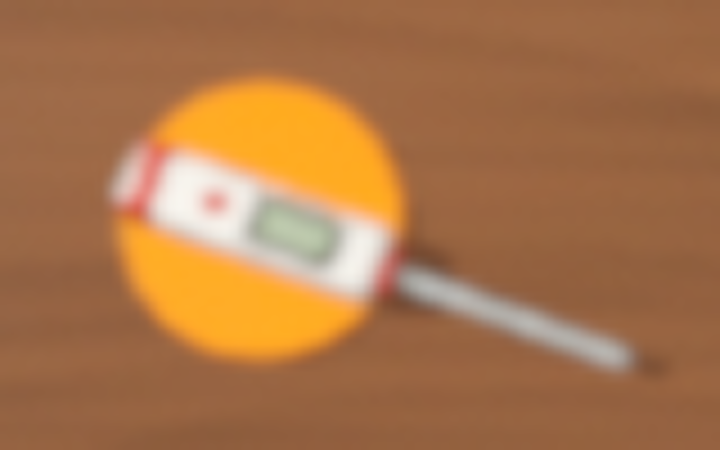

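The crop confirms the large white thermometer on the coaster: handle end near top pixel (229,200), collar near (258,211), probe tip near (286,220).

```bash
python3 - <<'E'
from h import *
t=cv2.imread("pics/top0.png"); s=cv2.imread("pics/scene0.png")
P,S=robot.camera_params("top"),robot.camera_params("scene")
e=on(P,215+120/9,180+178/9,.028);c=on(P,215+392/9,180+275/9,.02);tip=on(P,215+635/9,180+358/9,.017)
print("end",e.round(4),"collar",c.round(4),"tip",tip.round(4), np.linalg.norm(e-tip))
d=(e-tip)[:2]; print("heading x_th",np.degrees(np.arctan2(d[1],d[0])))
# coaster ellipse top, pot
h=cv2.cvtColor(t,cv2.COLOR_BGR2HSV)
o=robot.get_obs();T=robot.camera_params("wrist")["cam_to_world"]; R=np.array(o["eef_rot"])
print("cam in tool",(R.T@(T[:3,3]-o["tcp_pos"])).round(4)); print((R.T@T[:3,:3]).round(3)); print(robot.camera_params("wrist")["fx"])
E
```

```text
end [0.5086 0.2149 0.028 ] collar [0.4774 0.1184 0.02  ] tip [0.4502 0.032  0.017 ] 0.19228955276605714
heading x_th 72.29847089216584
cam in tool [ 0.0724 -0.0002 -0.1422]
[[-0.     0.958  0.287]
 [ 1.    -0.     0.001]
 [ 0.001  0.287 -0.958]]
337.64293071456876
```

```bash
python3 -m inch '{"translation":[[0.9,-0.4,-0.8],[0.9,-0.4,-0.8],[0.9,-0.5,-0.8],[0.9,-0.5,-0.8],[0.9,-0.5,-0.8],[0.9,-0.5,-0.8],[0.9,-0.5,-0.8],[0.9,-0.5,-0.5],[0.9,-0.5,-0.5],[0.9,-0.5,-0.5]],"turn":[[0,0,0],[0,0,0],[0,0,0],[0,0,0],[0,0,0],[0,0,0],[0,0,0],[0,0,0],[0,0,0],[0,0,0]],"claw":[0,0,0,0,0,0,0,0,0,0]}'
python3 -m inch '{"translation":[[0.9,-0.5,0],[0.9,-0.5,0],[0.9,-0.5,0],[0.9,-0.5,0],[0.9,-0.5,0],[0.9,-0.5,0],[0.9,-0.5,0],[0,0,0],[0,0,0]],"turn":[[0,0,0],[0,0,0],[0,0,0],[0,0,0],[0,0,0],[0,0,0],[0,0,0],[0,0,0],[0,0,0]],"claw":[0,0,0,0,0,0,0,0,0]}'
cat > snap.py <<'E'
import sys
from h import *
p=robot.camera_params("wrist"); im=robot.camera("wrist"); n=sys.argv[1]
cv2.imwrite(f"pics/{n}.png",im); np.save(f"pics/{n}.npy",p,allow_pickle=True)
o=robot.get_obs(); print(o["time"],o["tcp_pos"].round(4),o["eef_rot"].round(4).tolist(),o["joints"].round(3),o["force"].round(2),o["finger_gap"],o["gripper_force"])
E
python3 snap.py w1
```

```text
time: 1.1
tcp_pos: [0.3659, -0.414, 0.4092]
eef_rot: [[0.955, 0.298, -0.0], [0.298, -0.955, 0.0], [-0.0, -0.0, -1.0]]
force: [1.0, -0.8, -0.0]
finger_gap: 0.0854
gripper_force: 0.0
time: 2.0
tcp_pos: [0.4896, -0.2843, 0.4085]
eef_rot: [[0.954, 0.299, -0.001], [0.299, -0.954, 0.0], [-0.001, -0.0, -1.0]]
force: [-0.7, 0.2, -0.1]
finger_gap: 0.0854
gripper_force: 0.0
2.05 [ 0.4892 -0.2849  0.4085] [[0.9546, 0.2978, -0.0007], [0.2978, -0.9546, -0.0], [-0.0007, -0.0002, -1.0]] [ 0.579  0.299 -0.21   1.489  0.063  1.361 -0.904] [-0.99 -0.29 -0.41] 0.08515972456933281 0.0
```

View pics/w1.png

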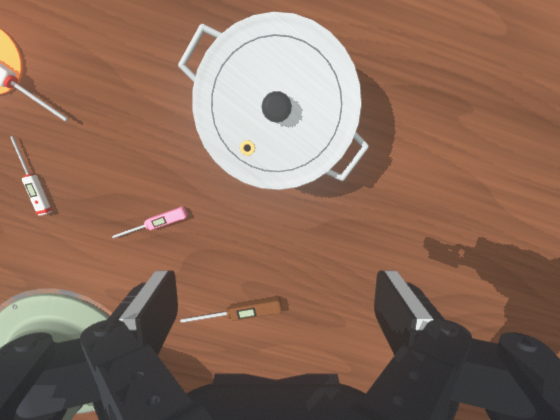

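The wrist view shows the vent with its brass rim at (247.5,148), the knob at (276,107) and the lid's edge circle centred near (277,103).

```bash
python3 - <<'E'
from h import *
im=cv2.imread("pics/w1.png"); p=np.load("pics/w1.npy",allow_pickle=True).item()
h=cv2.cvtColor(im,cv2.COLOR_BGR2HSV)
m=cv2.inRange(h,(15,90,100),(35,255,255)); m[:, :235]=0;m[:,260:]=0;m[:135]=0;m[162:]=0
c,_=max([(x,cv2.contourArea(x)) for x in cv2.findContours(m,cv2.RETR_EXTERNAL,2)[0]],key=lambda a:a[1])
(u,v),r=cv2.minEnclosingCircle(c); e=cv2.fitEllipse(c); print(u,v,r,e)
V=on(p,*e[0],.1175); print("vent",V.round(4))
m=cv2.inRange(h,(0,0,0),(180,255,70)); m[:,:255]=0;m[:,300:]=0;m[:85]=0;m[130:]=0
k=max(cv2.findContours(m,cv2.RETR_EXTERNAL,2)[0],key=cv2.contourArea); e=cv2.fitEllipse(k); print(e); K=on(p,*e[0],.137);print("knob",K.round(4),np.linalg.norm((K-V)[:2]))
# same in top / scene for calibration
for n in("top","scene"): print(n, proj(robot.camera_params(n),V))
E
```

```text
247.15625 147.6953125 7.050703048706055 ((247.0956573486328, 147.7693634033203), (13.504597663879395, 13.876717567443848), 21.079240798950195)
vent [ 0.5054 -0.2409  0.1175]Traceback (most recent call last):
  File "<stdin>", line 9, in <module>
ValueError: max() iterable argument is empty
```

```bash
python3 -m inch '{"translation":[[0.4,-1,0],[0.4,-1,0],[0.4,-1,0.2],[0.4,-1,0.5],[0.4,-1,0.5],[0.4,-1,0.5],[0.4,-1,0.5],[0.4,-1,0.5],[0.4,-1,0.5],[0.4,-1,0.5]],"turn":[[0,0,0],[0,0,0],[0,0,0],[0,0,0],[0,0,0],[0,0,0],[0,0,0],[0,0,0],[0,0,0],[0,0,0]],"claw":[0,0,0,0,0,0,0,0,0,0]}'
python3 -m inch '{"translation":[[0.4,-1,0.5],[0.4,-1,0.5],[0.4,-1,0.5],[0.4,-1,0.5],[0.4,-1,0.5],[0.4,-1,0.5],[0.4,-1,0.5],[0.4,-1,0.5],[0.4,-1,0.5],[0.4,-1,0.5]],"turn":[[0,0,0],[0,0,0],[0,0,0],[0,0,0],[0,0,0],[0,0,0],[0,0,0],[0,0,0],[0,0,0],[0,0,0]],"claw":[0,0,0,0,0,0,0,0,0,0]}'
python3 -m inch '{"translation":[[0,0,0],[0,0,0],[0,0,0],[0,0,0],[0,0,0],[0,0,0],[0,0,0],[0,0,0],[0,0,0],[0,0,0]],"turn":[[0,0,-0.9],[0,0,-0.9],[0,0,-0.9],[0,0,-0.9],[0,0,-0.9],[0,0,-0.9],[0,0,-0.9],[0,0,-0.9],[0,0,-0.9],[0,0,-0.9]],"claw":[0,0,0,0,0,0,0,0,0,0]}'
python3 -m inch '{"translation":[[0,0,0],[0,0,0],[0,0,0],[0,0,0],[0,0,0],[0,0,0],[0,0,0],[0,0,0],[0,0,0],[0,0,0]],"turn":[[0,-0.9,0],[0,-0.9,0],[0,-0.9,0],[0,-0.9,0],[0,-0.9,0],[0,-0.9,0],[0,-0.9,0],[0,-0.4,0],[0,0,0],[0,0,0]],"claw":[0,0,0,0,0,0,0,0,0,0]}'
python3 snap.py w2
```

```text
time: 3.05
tcp_pos: [0.5103, -0.0161, 0.3159]
eef_rot: [[0.955, 0.296, 0.0], [0.296, -0.955, -0.0], [0.0, 0.0, -1.0]]
force: [0.6, 0.0, -0.6]
finger_gap: 0.0856
gripper_force: 0.0
time: 4.05
tcp_pos: [0.5319, 0.2522, 0.1908]
eef_rot: [[0.955, 0.297, 0.0], [0.297, -0.955, -0.001], [0.0, 0.001, -1.0]]
force: [1.5, -0.1, -0.6]
finger_gap: 0.0855
gripper_force: 0.0
time: 5.05
tcp_pos: [0.5319, 0.2511, 0.1912]
eef_rot: [[0.318, 0.948, 0.0], [0.948, -0.318, -0.001], [-0.001, 0.0, -1.0]]
force: [0.2, -0.2, 0.4]
finger_gap: 0.0853
gripper_force: 0.0
time: 6.05
tcp_pos: [0.5318, 0.2518, 0.1912]
eef_rot: [[0.245, 0.947, -0.207], [0.724, -0.321, -0.611], [-0.645, 0.0, -0.764]]
force: [0.5, -0.4, 0.6]
finger_gap: 0.0852
gripper_force: 0.0
6.1 [0.5319 0.2516 0.1916] [[0.2459, 0.9471, -0.2064], [0.7241, -0.321, -0.6104], [-0.6443, 0.0006, -0.7647]] [-0.494  0.874 -0.431  1.288  0.553  1.738 -1.332] [ 0.12  0.28 -0.29] 0.08515080695900537 0.0
```

View pics/w2.png

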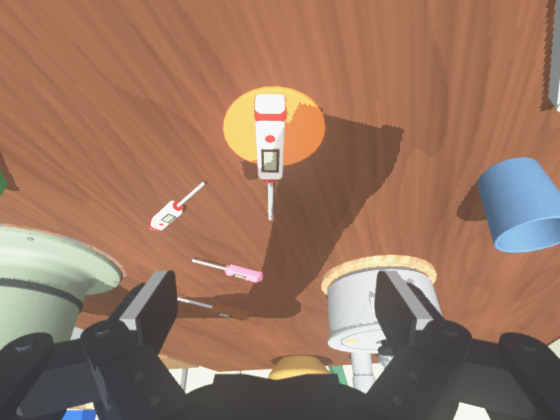

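```bash
python3 - <<'E'
from h import *
im=cv2.imread("pics/w2.png"); p=np.load("pics/w2.npy",allow_pickle=True).item()
for n,u,v,z in(("tip",270,219.5,.017),("collar",269.8,184,.017),("far top edge",269.5,178,.028),("end low",270,97,.006),("white L",257,150,.028),("white R",284,150,.028)): print(n,on(p,u,v,z).round(4))
h=cv2.cvtColor(im,cv2.COLOR_BGR2HSV); m=cv2.inRange(h,(0,0,150),(180,80,255)); m[:,:245]=0;m[:,295:]=0;m[:90]=0;m[225:]=0
for r in (130,145,160,170,195,205,215):
    x=np.where(m[r])[0]; print(r,x.min(),x.max(),(on(p,(x.min()+x.max())/2,r,.028 if r<180 else .017)).round(4))
E
```

```text
tip [0.4504 0.0373 0.017 ]
collar [0.4754 0.1086 0.017 ]
far top edge [0.4833 0.1315 0.028 ]
end low [0.512  0.2115 0.006 ]
white L [0.4862 0.1748 0.028 ]
white R [0.5104 0.1666 0.028 ]
130 256 283 [0.5058 0.1947 0.028 ]
145 256 283 [0.4996 0.1772 0.028 ]
160 257 282 [0.4927 0.1578 0.028 ]
170 257 282 [0.4876 0.1437 0.028 ]
195 268 272 [0.4686 0.0887 0.017 ]
205 268 272 [0.4616 0.069  0.017 ]
215 268 272 [0.454  0.0476 0.017 ]
```

```bash
python3 -m inch '{"translation":[[0.4,-0.1,0.8],[0.4,-0.1,0.8],[0.4,-0.09,0.8],[0.42,0,0.8],[0,0,0.8],[0,0,0.8],[0,0,0.8],[0,0,0.8],[0,0,0.6],[0,0,0]],"turn":[[0,0,0],[0,0,0],[0,0,0],[0,0,0],[0,0,0],[0,0,0],[0,0,0],[0,0,0],[0,0,0],[0,0,0]],"claw":[0,0,0,0,0,0,0,0,0,0]}'
python3 - <<'E'
from h import *
o=robot.get_obs(); d=np.array([.4946,.164,.016])-o["tcp_pos"]; print((o["eef_rot"].T@d/.025).round(3),o["force"])
E
```

```text
time: 7.1
tcp_pos: [0.4981, 0.1751, 0.0311]
eef_rot: [[0.245, 0.947, -0.208], [0.723, -0.322, -0.612], [-0.646, -0.0, -0.763]]
force: [-0.6, 0.1, 0.0]
finger_gap: 0.0856
gripper_force: 0.0
[0.035 0.01  0.761] [-0.56395429  0.05712353  0.00498591]
```

```bash
python3 -m inch '{"translation":[[0,0,0.3],[0,0,0.3],[0.03,0,0.15],[0,0,0],[0,0,0],[0,0,0],[0,0,0],[0,0,0],[0,0,0],[0,0,0]],"turn":[[0,0,0],[0,0,0],[0,0,0],[0,0,0],[0,0,0],[0,0,0],[0,0,0],[0,0,0],[0,0,0],[0,0,0]],"claw":[0,0,0,0,0.5,0.6,0.7,0.8,0.9,1]}'
python3 -m inch '{"translation":[[0,0,0],[0,0,0],[0,0,0],[0,0,0],[0,0,0],[0,0,0]],"turn":[[0,0,0],[0,0,0],[0,0,0],[0,0,0],[0,0,0],[0,0,0]],"claw":[1,1,1,1,1,1]}'
```

```text
time: 8.1
tcp_pos: [0.4948, 0.1664, 0.017]
eef_rot: [[0.244, 0.948, -0.206], [0.724, -0.32, -0.611], [-0.645, 0.0, -0.764]]
force: [0.6, 1.9, 6.8]
finger_gap: 0.0246
gripper_force: 59.6
time: 8.7
tcp_pos: [0.4948, 0.1664, 0.017]
eef_rot: [[0.244, 0.948, -0.206], [0.724, -0.32, -0.611], [-0.645, 0.0, -0.764]]
force: [-0.7, 2.4, 4.9]
finger_gap: 0.0246
gripper_force: 59.6
```

```bash
python3 -m inch '{"translation":[[-0.13,0,-0.15],[-0.25,0,-0.3],[-0.5,0,-0.6],[-0.5,0,-0.6],[-0.5,0,-0.6],[-0.5,0,-0.6],[-0.6,0,-0.7],[-0.6,0,-0.7],[-0.6,0,-0.7],[-0.6,0,-0.7]],"turn":[[0,0,0],[0,0,0],[0,0,0],[0,0,0],[0,0,0],[0,0,0],[0,0,0],[0,0,0],[0,0,0],[0,0,0]],"claw":[1,1,1,1,1,1,1,1,1,1]}'
python3 -m inch '{"translation":[[-0.6,0,-0.7],[-0.6,0,-0.7],[-0.6,0,-0.7],[-0.6,0,-0.7],[0,0,0],[0,0,0],[0,0,0],[0,0,0],[0,0,0],[0,0,0]],"turn":[[0,0,0],[0,0,0],[0,0,0],[0,0,0],[0,0.9,0],[0,0.9,0],[0,0.9,0],[0,0.9,0],[0,0.9,0],[0,0.9,0]],"claw":[1,1,1,1,1,1,1,1,1,1]}'
python3 snap.py w3
```

```text
time: 9.7
tcp_pos: [0.4945, 0.166, 0.204]
eef_rot: [[0.245, 0.947, -0.206], [0.724, -0.32, -0.611], [-0.645, 0.0, -0.764]]
force: [0.1, 1.2, -1.0]
finger_gap: 0.0245
gripper_force: 58.9
time: 10.7
tcp_pos: [0.4942, 0.1654, 0.2954]
eef_rot: [[0.317, 0.948, -0.04], [0.939, -0.319, -0.125], [-0.132, 0.002, -0.991]]
force: [0.9, -0.0, -1.3]
finger_gap: 0.0245
gripper_force: 58.8
10.75 [0.4945 0.1635 0.2959] [[0.3201, 0.9466, -0.0378], [0.9389, -0.3223, -0.1212], [-0.1269, 0.0033, -0.9919]] [-0.058  0.378 -0.575  1.712  0.298  1.226 -1.056] [ 4.46 -2.1   1.63] 0.0245009632931714 58.96049201488495
```

View pics/w3.png

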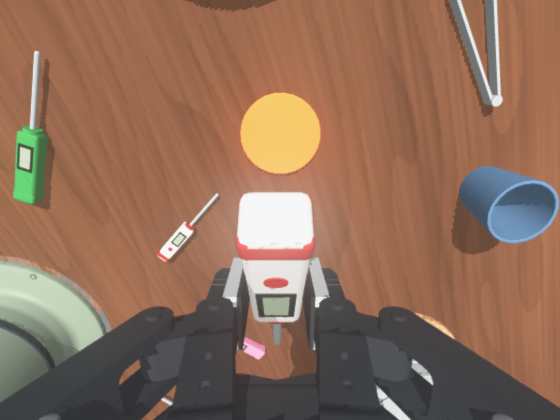

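```bash
python3 -m inch '{"translation":[[0,0,-0.5],[0,0,-0.5],[-1,0.1,-0.2],[-1,0.1,-0.2],[-1,0.1,-0.1],[-1,0.1,-0.1],[-1,0.1,0],[-1,0.1,0],[-1,0.1,0],[-1,0.1,0]],"turn":[[0,0.6,0],[0,0.6,0],[0,0,0],[0,0,0],[0,0,0],[0,0,0],[0,0,0],[0,0,0],[0,0,0],[0,0,0]],"claw":[1,1,1,1,1,1,1,1,1,1]}'
python3 -m inch '{"translation":[[-1,0.1,0],[-1,0.1,0],[-1,0.1,0],[-1,0.1,0],[-1,0.1,0],[-1,0.1,0],[-1,0.1,0],[-1,0.1,0],[0,0,0],[0,0,0]],"turn":[[0,0,0],[0,0,0],[0,0,0],[0,0,0],[0,0,0],[0,0,0],[0,0,0],[0,0,0],[0,0,1],[0,0,1]],"claw":[1,1,1,1,1,1,1,1,1,1]}'
python3 -m inch '{"translation":[[0,0,0],[0,0,0],[0,0,0],[0,0,0],[0,0,0],[0,0,0],[0,0,0],[0,0,0],[0,0,0],[0,0,0]],"turn":[[0,0,1],[0,0,1],[0,0,1],[0,0,1],[0,0,1],[0,0,1],[0,0,1],[0,0,1],[0,0,1],[0,0,1]],"claw":[1,1,1,1,1,1,1,1,1,1]}'
python3 -m inch '{"translation":[[0,0,0],[0,0,0],[0,0,0],[0,0,0],[0,0,0],[0,0,0],[0,0,0],[0,0,0],[0,0,0],[0,0,0]],"turn":[[0,0,1],[0,0,1],[0,1,0],[0,1,0],[0,1,0],[0,1,0],[0,1,0],[0,1,0],[0,1,0],[0,1,0]],"claw":[1,1,1,1,1,1,1,1,1,1]}'
python3 snap.py w4
```

```text
time: 11.75
tcp_pos: [0.4494, -0.0286, 0.3367]
eef_rot: [[0.319, 0.948, -0.004], [0.948, -0.319, -0.011], [-0.012, -0.0, -1.0]]
force: [1.2, -0.3, -1.3]
finger_gap: 0.0247
gripper_force: 59.0
time: 12.75
tcp_pos: [0.4046, -0.224, 0.3387]
eef_rot: [[0.514, 0.858, -0.004], [0.858, -0.514, -0.01], [-0.011, 0.002, -1.0]]
force: [0.0, -0.0, -0.1]
finger_gap: 0.0243
gripper_force: 59.1
time: 13.75
tcp_pos: [0.4049, -0.2232, 0.3388]
eef_rot: [[1.0, -0.015, -0.004], [-0.015, -1.0, -0.01], [-0.004, 0.01, -1.0]]
force: [0.3, -0.3, -0.6]
finger_gap: 0.0246
gripper_force: 59.0
time: 14.75
tcp_pos: [0.4083, -0.2161, 0.3394]
eef_rot: [[0.724, -0.2, 0.66], [-0.15, -0.98, -0.132], [0.673, -0.004, -0.739]]
force: [0.3, 1.1, -1.2]
finger_gap: 0.0245
gripper_force: 59.0
14.8 [ 0.409  -0.2152  0.3396] [[0.7223, -0.1973, 0.6628], [-0.1487, -0.9803, -0.1297], [0.6754, -0.0049, -0.7374]] [ 0.508 -0.146 -0.005  2.392 -0.871  0.273 -0.494] [-0.24  0.76 -1.76] 0.024349880357230496 59.00663673877716
```

View pics/w4.png

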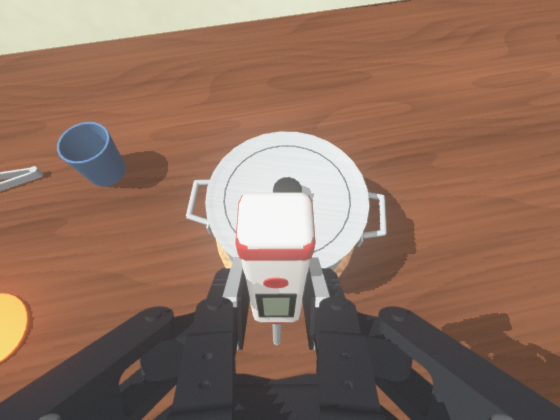

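```bash
python3 -m inch '{"translation":[[0.43,0.06,0.72],[0.43,0.06,0.72],[0.43,0.06,0.72],[0.43,0.06,0.72],[0.43,0.06,0.72],[0,0,0],[0,0,0],[0,0,0]],"turn":[[0,0,0],[0,0,0],[0,0,0],[0,0,0],[0,0,0],[0,0.6,0],[0,0.6,0],[0,0,0]],"claw":[1,1,1,1,1,1,1,1]}'
python3 snap.py w5
python3 - <<'E'
from h import *
p=np.load("pics/w5.npy",allow_pickle=True).item(); o=robot.get_obs(); R=o["eef_rot"];t=o["tcp_pos"]
a=np.radians(40.2); xt=np.array([np.cos(a),0,-np.sin(a)]); print("x_th",(R@xt).round(3))
for k in(-.1396,): X=t+R@(xt*k); print("tip",X.round(4),proj(p,X))
s=robot.camera("scene");tp=robot.camera("top")
cv2.imwrite("pics/s5.png",s);cv2.imwrite("pics/t5.png",tp)
for n in("scene","top"): print(n,proj(robot.camera_params(n),X),proj(robot.camera_params(n),[.506,-.2425,.1175]))
w=cv2.imread("pics/w5.png")
A=cv2.resize(s[180:330,130:250],None,fx=4,fy=4,interpolation=cv2.INTER_CUBIC)[:600,:480]
B=cv2.resize(w[285:405,237:317],None,fx=4,fy=5,interpolation=cv2.INTER_CUBIC)
cv2.imwrite("pics/c5.png",np.hstack([A,B]))
E
```

```text
time: 15.6
tcp_pos: [0.504, -0.249, 0.3158]
eef_rot: [[0.709, -0.2, 0.676], [-0.152, -0.98, -0.13], [0.689, -0.01, -0.725]]
force: [-0.9, -0.4, -1.3]
finger_gap: 0.0246
gripper_force: 59.1
15.65 [ 0.5039 -0.2493  0.3156] [[0.7093, -0.2008, 0.6757], [-0.1524, -0.9796, -0.1311], [0.6882, -0.01, -0.7254]] [ 0.689  0.092 -0.241  2.252 -1.218  0.17  -0.169] [ 0.63 -0.17 -0.15] 0.024430344312872044 59.06357824802399
x_th [ 0.106 -0.032  0.994]
tip [ 0.4891 -0.2448  0.1769] (np.float64(275.94112498836387), np.float64(341.2621997048898))
scene (np.float64(175.30469976923052), np.float64(266.5101515618873)) (np.float64(186.10012314375243), np.float64(289.41316777180555))
top (np.float64(383.23338243893704), np.float64(199.74577585725723)) (np.float64(378.19398383307697), np.float64(198.1153191437531))
```

View pics/c5.png

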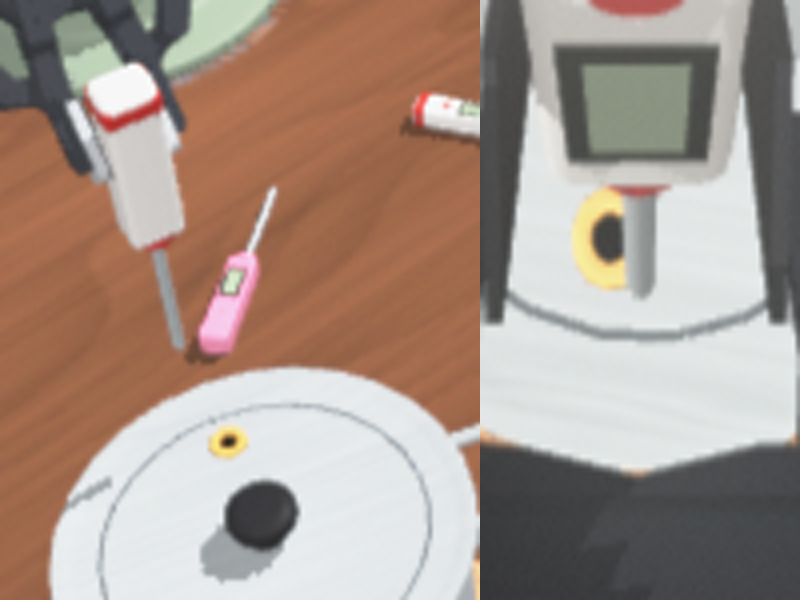

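The view shows tip and vent as calculated (scene tip (175,266), vent (187,290); wrist tip (277,344)), but joint 6 is at its limit, with the thermometer still leaning 6°. I'll turn the heading to tangential to gain wrist range.

```bash
python3 -m inch '{"translation":[[0,0,-0.3],[0,0,-0.3],[0,0,0],[0,0,0],[0,0,0],[0,0,0],[0,0,0],[0,0,0],[0,0,0],[0,0,0]],"turn":[[0,-1,0],[0,-1,0],[0,-1,0],[0.5,0,-0.8],[0.5,0,-0.8],[0.5,0,-0.8],[0.5,0,-0.8],[0.5,0,-0.8],[0.5,0,-0.8],[0.5,0,-0.8]],"claw":[1,1,1,1,1,1,1,1,1,1]}'
python3 -m inch '{"translation":[[0,0,0],[0,0,0],[0,0,0],[0,0,0],[0,0,0],[0,0,0],[0,0,0]],"turn":[[0.5,0,-0.8],[0.5,0,-0.8],[0.5,0,-0.8],[0,0.9,0],[0,0.9,0],[0,0.9,0],[0,0,0]],"claw":[1,1,1,1,1,1,1]}'
cat > w.py <<'E'
from h import *
from scipy.spatial.transform import Rotation as Ro
o=robot.get_obs(); R=o["eef_rot"];t=o["tcp_pos"]
a=np.radians(40.2); xt=np.array([np.cos(a),0,-np.sin(a)]); w=R@xt
tip=t-w*.1396; print("t",o["time"],"x_th",w.round(3),"tip",tip.round(4),"tcp",t.round(4),"j",o["joints"].round(2),"F",o["force"].round(1),"gf",round(float(o["gripper_force"]),1))
ax=np.cross(w,[0,0,1]); print("turn to upright, units",(R.T@ax*np.degrees(1)/6).round(2))
V=np.array([.506,-.2425,0])
print("tcp shift to be above vent, after upright, units",(R.T@np.array([V[0]-t[0],V[1]-t[1],0])/.025).round(3)," now(tip)",(R.T@np.array([V[0]-tip[0],V[1]-tip[1],0])/.025).round(3)," down25",(R.T@[0,0,-1]).round(3), "wx",R[0].round(3),"wy",R[1].round(3))
E
python3 w.py
```

```text
time: 16.75
tcp_pos: [0.5093, -0.2352, 0.3216]
eef_rot: [[0.688, 0.494, 0.531], [0.407, -0.869, 0.281], [0.6, 0.023, -0.799]]
force: [-0.2, -0.4, -1.5]
finger_gap: 0.0245
gripper_force: 59.1
time: 17.45
tcp_pos: [0.5083, -0.2363, 0.3195]
eef_rot: [[0.396, 0.721, 0.568], [0.462, -0.692, 0.555], [0.794, 0.042, -0.607]]
force: [-0.1, 0.6, -1.5]
finger_gap: 0.0248
gripper_force: 59.1
t 17.45 x_th [-0.064 -0.006  0.998] tip [ 0.5173 -0.2354  0.1802] tcp [ 0.5083 -0.2363  0.3195] j [ 0.97  0.43 -0.21  1.89 -0.99  1.08  0.63] F [-0.1  0.6 -1.5] gf 59.1
turn to upright, units [ 0.26 -0.46  0.31]
tcp shift to be above vent, after upright, units [-0.152  0.105 -0.192]  now(tip) [-0.31  -0.131 -0.414]  down25 [-0.794 -0.042  0.607] wx [0.396 0.721 0.568] wy [ 0.462 -0.692  0.555]
```

```bash
python3 -m inch '{"translation":[[-0.15,0.1,-0.19],[0,0,0],[0,0,0]],"turn":[[0.26,-0.46,0.31],[0,0,0],[0,0,0]],"claw":[1,1,1]}' >/dev/null; python3 w.py
```

```text
t 17.75 x_th [-0.005  0.005  1.   ] tip [ 0.5083 -0.2415  0.1825] tcp [ 0.5077 -0.2408  0.3221] j [ 0.94  0.42 -0.19  1.85 -0.92  1.1   0.54] F [-0.  -0.3 -1. ] gf 59.2
turn to upright, units [0.04 0.   0.05]
tcp shift to be above vent, after upright, units [-0.061 -0.003 -0.072]  now(tip) [-0.059 -0.04  -0.07 ]  down25 [-0.764 -0.007  0.646] wx [0.441 0.725 0.529] wy [ 0.471 -0.689  0.55 ]
```

Now descend to a tip height of about 0.135 and look with all three cameras.

```bash
python3 -m inch '{"translation":[[-0.42,0,0.19],[-0.36,0,0.31],[-0.36,0,0.31],[-0.3,0,0.25],[0,0,0],[0,0,0]],"turn":[[0,0,0],[0,0,0],[0,0,0],[0,0,0],[0,0,0],[0,0,0]],"claw":[1,1,1,1,1,1]}' >/dev/null; python3 w.py; python3 snap.py w6
python3 - <<'E'
from h import *
o=robot.get_obs(); R=o["eef_rot"];t=o["tcp_pos"]; a=np.radians(40.2); X=t-R@np.array([np.cos(a),0,-np.sin(a)])*.1396
ims=[]
for n,w,h in(("wrist",80,60),("scene",80,60),("top",60,60)):
    p=robot.camera_params(n); im=robot.camera(n); cv2.imwrite(f"pics/{n}6.png",im)
    u,v=proj(p,X); u2,v2=proj(p,[.506,-.2425,.1175]); x0,y0=int(u)-20,int(v)-20
    print(n,"tip",round(u,1),round(v,1),"vent",round(u2,1),round(v2,1),"crop",x0,y0)
    ims.append(cv2.resize(im[y0-10:y0+40,x0-10:x0+40],(400,400)[:2] if 0 else (260,260),interpolation=cv2.INTER_CUBIC))
cv2.imwrite("pics/c6.png",np.hstack(ims))
E
```

```text
t 18.35 x_th [-0.004  0.002  1.   ] tip [ 0.5057 -0.2445  0.1373] tcp [ 0.5052 -0.2442  0.2769] j [ 0.95  0.48 -0.2   1.89 -0.95  1.04  0.62] F [ 0.3  0.2 -0.8] gf 59.1
turn to upright, units [ 0.03 -0.01  0.03]
tcp shift to be above vent, after upright, units [ 0.048 -0.024  0.056]  now(tip) [ 0.043 -0.048  0.05 ]  down25 [-0.765 -0.004  0.644] wx [0.443 0.723 0.53 ] wy [ 0.468 -0.691  0.551]
18.4 [ 0.5053 -0.2444  0.2774] [[0.4426, 0.7228, 0.5308], [0.4684, -0.6911, 0.5505], [0.7646, 0.005, -0.6444]] [ 0.949  0.481 -0.202  1.887 -0.949  1.042  0.623] [-0.13  0.27 -0.52] 0.024710047393202636 59.145328402519226
wrist tip 276.5 341.5 vent 274.6 344.8 crop 256 321
scene tip 183.6 283.7 vent 186.1 289.4 crop 163 263
top tip 380.3 196.8 vent 378.2 198.1 crop 360 176
```

View pics/c6.png

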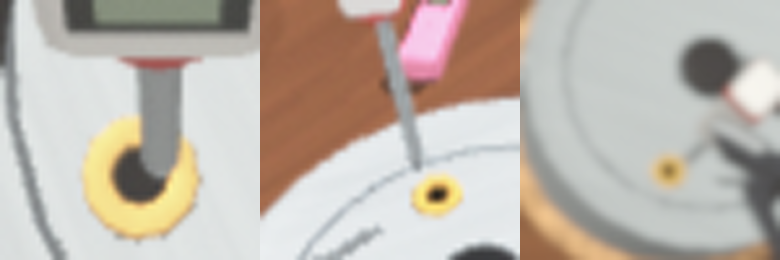

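The crops show the probe just above the vent: wrist tip (276.8,343), hole (272.6,345); scene tip (183.4,285), rim (187.0,290.3). The tip is a few mm off.

```bash
cat > vent.py <<'E'
from h import *
def rim(im,u,v,r):
    h=cv2.cvtColor(im,cv2.COLOR_BGR2HSV); m=cv2.inRange(h,(15,90,100),(35,255,255)); k=np.zeros_like(m); cv2.circle(k,(int(u),int(v)),r,255,-1); m&=k
    pts=cv2.findNonZero(m); return cv2.convexHull(pts)
E
python3 - <<'E'
from vent import *
o=robot.get_obs(); t=o["tcp_pos"]; zt=.1373
for n,tp,r in(("wrist",(276.8,343),16),("scene",(183.4,284.7),9),("top",None,5)):
    im=cv2.imread(f"pics/{n}6.png"); p=robot.camera_params(n)
    u,v=proj(p,[.506,-.2425,.1175]); hl=rim(im,u,v,r)
    c=cv2.fitEllipse(hl)[0] if len(hl)>4 else cv2.minEnclosingCircle(hl)[0]
    V=on(p,*c,.1175); print(n,"rim",np.round(c,1),V.round(4))
    if tp: T=on(p,*tp,zt); print("  tip",T.round(4),"shift",(V-T)[:2].round(4))
E
```

```text
wrist rim [272.7 344.9] [ 0.5048 -0.2415  0.1175]
  tip [ 0.5054 -0.2458  0.1373] shift [-0.0006  0.0043]
scene rim [186.7 290.1] [ 0.5083 -0.2428  0.1175]
  tip [ 0.5073 -0.2463  0.1373] shift [0.001  0.0035]
top rim [378.5 198.5] [ 0.5048 -0.2434  0.1175]
```

```bash
python3 -m inch '{"translation":[[0.075,-0.11,0.088],[-0.23,0,0.19],[-0.2,0,0.17],[0,0,0],[0,0,0]],"turn":[[0.03,0,0.03],[0,0,0],[0,0,0],[0,0,0],[0,0,0]],"claw":[1,1,1,1,1]}' ; python3 w.py
python3 - <<'E'
from vent import *
o=robot.get_obs(); R=o["eef_rot"];t=o["tcp_pos"]; a=np.radians(40.2); X=t-R@np.array([np.cos(a),0,-np.sin(a)])*.1396
ims=[]
for n,r in(("wrist",16),("scene",9)):
    p=robot.camera_params(n); im=robot.camera(n); cv2.imwrite(f"pics/{n}7.png",im)
    c=cv2.fitEllipse(rim(im,*proj(p,[.506,-.2425,.1175]),r))[0]
    u,v=proj(p,X); print(n,"tip",round(u,1),round(v,1),"rim",np.round(c,2),on(p,*c,.1175).round(4))
    ims.append(cv2.resize(im[int(v)-25:int(v)+25,int(u)-25:int(u)+25],(400,400),interpolation=cv2.INTER_CUBIC)); print(int(u)-25,int(v)-25)
cv2.imwrite("pics/c7.png",np.hstack(ims))
E
```

```text
time: 19.05
tcp_pos: [0.5051, -0.2403, 0.2629]
eef_rot: [[0.445, 0.723, 0.528], [0.466, -0.691, 0.553], [0.765, -0.0, -0.644]]
force: [1.0, 0.2, 0.3]
finger_gap: 0.0242
gripper_force: 59.1
t 19.05 x_th [-0.001 -0.001  1.   ] tip [ 0.5052 -0.2401  0.1233] tcp [ 0.5051 -0.2403  0.2629] j [ 0.95  0.5  -0.21  1.9  -0.96  1.02  0.65] F [1.  0.2 0.3] gf 59.1
turn to upright, units [-0.   -0.01 -0.  ]
tcp shift to be above vent, after upright, units [-0.026  0.088 -0.031]  now(tip) [-0.03   0.089 -0.036]  down25 [-0.765  0.     0.644] wx [0.445 0.723 0.528] wy [ 0.466 -0.691  0.553]
wrist tip 276.4 341.4 rim [277.06 344.61] [ 0.5047 -0.2414  0.1175]
251 316
scene tip 186.4 286.8 rim [186.65 290.12] [ 0.5083 -0.2428  0.1175]
161 261
```

View pics/c7.png

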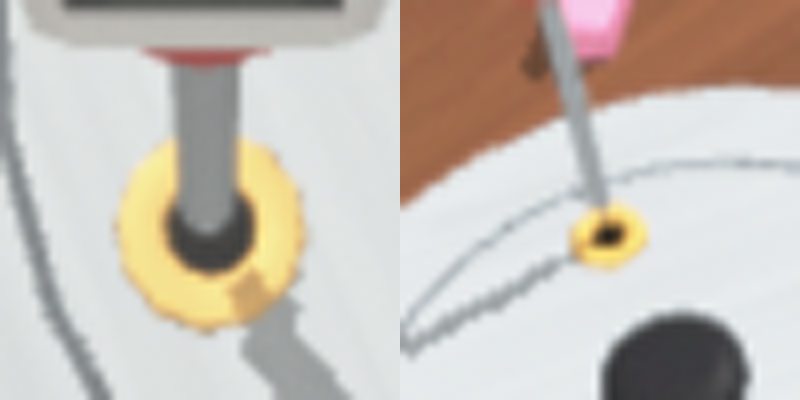

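The probe points into the hole: wrist crop hole centre about (277.2,345), probe centre (276.9,344). I'll compute the residual offset.

```bash
python3 - <<'E'
from h import *
p=robot.camera_params("wrist");s=robot.camera_params("scene")
V=on(p,277.06,344.61,.1175); 
for tp in((276.8,341.4),(276.8,342.4)): print("wrist shift",(V-on(p,*tp,.1233))[:2].round(4))
V=on(s,186.65,290.12,.1175)
for tp in((186.6,287),(186.3,286.8)): print("scene shift",(V-on(s,*tp,.1233))[:2].round(4))
E
```

```text
wrist shift [-0.0007 -0.0011]
wrist shift [-0.0002 -0.0005]
scene shift [ 0.0022 -0.0026]
scene shift [ 0.003  -0.0025]
```

```bash
python3 -m inch '{"translation":[[-0.013,0.036,-0.016],[-0.09,0,0.077],[-0.09,0,0.077],[-0.09,0,0.077],[0,0,0],[0,0,0]],"turn":[[0,0,0],[0,0,0],[0,0,0],[0,0,0],[0,0,0],[0,0,0]],"claw":[1,1,1,1,1,1]}' ; python3 w.py
```

```text
time: 19.75
tcp_pos: [0.5055, -0.2412, 0.2542]
eef_rot: [[0.445, 0.723, 0.528], [0.466, -0.691, 0.553], [0.765, 0.0, -0.645]]
force: [-0.7, 0.7, -0.9]
finger_gap: 0.0246
gripper_force: 59.1
t 19.75 x_th [-0.001 -0.001  1.   ] tip [ 0.5056 -0.2411  0.1146] tcp [ 0.5055 -0.2412  0.2542] j [ 0.95  0.51 -0.21  1.91 -0.96  1.01  0.66] F [-0.7  0.7 -0.9] gf 59.1
turn to upright, units [ 0.   -0.01  0.  ]
tcp shift to be above vent, after upright, units [-0.014  0.051 -0.017]  now(tip) [-0.019  0.051 -0.022]  down25 [-0.765 -0.     0.645] wx [0.445 0.723 0.528] wy [ 0.466 -0.691  0.553]
```

No contact force so far with the tip about 3 mm below the rim. I'll continue slowly.

```bash
python3 -m inch '{"translation":[[-0.09,0,0.077],[-0.09,0,0.077],[-0.09,0,0.077],[-0.09,0,0.077],[0,0,0],[0,0,0]],"turn":[[0,0,0],[0,0,0],[0,0,0],[0,0,0],[0,0,0],[0,0,0]],"claw":[1,1,1,1,1,1]}' ; python3 w.py
```

```text
time: 20.35
tcp_pos: [0.5055, -0.2412, 0.2424]
eef_rot: [[0.445, 0.723, 0.528], [0.466, -0.691, 0.553], [0.765, 0.0, -0.644]]
force: [0.1, -0.9, -0.7]
finger_gap: 0.0245
gripper_force: 59.1
t 20.35 x_th [-0.001 -0.001  1.   ] tip [ 0.5057 -0.2411  0.1028] tcp [ 0.5055 -0.2412  0.2424] j [ 0.95  0.53 -0.21  1.92 -0.97  0.99  0.69] F [ 0.1 -0.9 -0.7] gf 59.1
turn to upright, units [ 0.   -0.01  0.  ]
tcp shift to be above vent, after upright, units [-0.016  0.05  -0.02 ]  now(tip) [-0.021  0.049 -0.025]  down25 [-0.765 -0.     0.644] wx [0.445 0.723 0.528] wy [ 0.466 -0.691  0.553]
```

```bash
python3 -m inch '{"translation":[[-0.168,0,0.142],[-0.168,0,0.142],[-0.168,0,0.142],[-0.168,0,0.142],[-0.168,0,0.142],[0,0,0]],"turn":[[0,0,0],[0,0,0],[0,0,0],[0,0,0],[0,0,0],[0,0,0]],"claw":[1,1,1,1,1,1]}' |grep force
python3 -m inch '{"translation":[[-0.168,0,0.142],[-0.168,0,0.142],[-0.168,0,0.142],[-0.168,0,0.142],[-0.168,0,0.142],[-0.168,0,0.142],[0,0,0]],"turn":[[0,0,0],[0,0,0],[0,0,0],[0,0,0],[0,0,0],[0,0,0],[0,0,0]],"claw":[1,1,1,1,1,1,1]}' |grep force; python3 w.py
python3 - <<'E'
from h import *
a=robot.camera("wrist")[290:380,235:325]; p=robot.camera_params("scene"); s=robot.camera("scene")[210:310,140:240]
cv2.imwrite("pics/c8.png",np.hstack([cv2.resize(a,(400,400),interpolation=2),cv2.resize(s,(400,400),interpolation=2)]))
E
```

```text
force: [-0.5, 0.5, -0.7]
gripper_force: 59.1
force: [0.4, -0.1, -1.1]
gripper_force: 59.1
t 21.65 x_th [-0.    -0.001  1.   ] tip [ 0.5055 -0.2408  0.0416] tcp [ 0.5054 -0.241   0.1812] j [ 0.96  0.63 -0.23  1.94 -1.02  0.91  0.8 ] F [ 0.4 -0.1 -1.1] gf 59.1
turn to upright, units [-0.   -0.01 -0.  ]
tcp shift to be above vent, after upright, units [-0.018  0.058 -0.021]  now(tip) [-0.023  0.061 -0.027]  down25 [-0.765  0.001  0.644] wx [0.445 0.723 0.528] wy [ 0.466 -0.691  0.553]
```

View pics/c8.png

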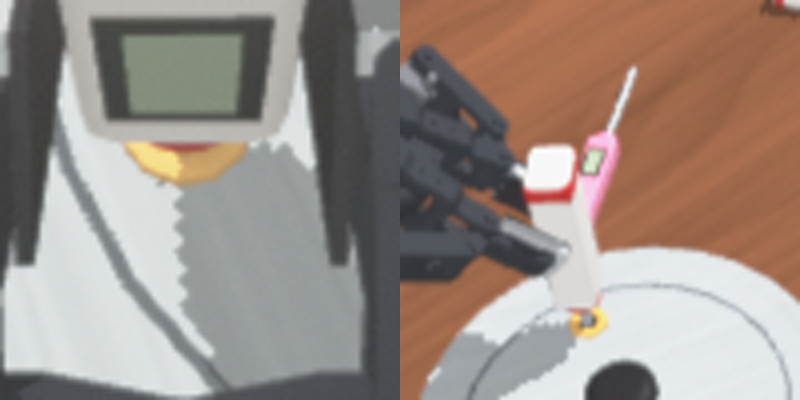

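The probe is in the vent with the collar about 14 mm above the rim (scene (287,290)). Next is the slow final lowering, watching force.

```bash
python3 -m inch '{"translation":[[-0.077,0,0.064],[-0.077,0,0.064],[-0.077,0,0.064],[-0.077,0,0.064],[0,0,0]],"turn":[[0,0,0],[0,0,0],[0,0,0],[0,0,0],[0,0,0]],"claw":[1,1,1,1,1]}' |grep -E "force|tcp"
python3 -m inch '{"translation":[[-0.03,0,0.026],[-0.03,0,0.026],[0,0,0]],"turn":[[0,0,0],[0,0,0],[0,0,0]],"claw":[1,1,1]}' |grep -E "force|tcp"
python3 -m inch '{"translation":[[-0.03,0,0.026],[0,0,0]],"turn":[[0,0,0],[0,0,0]],"claw":[1,1]}' |grep -E "force|tcp"
python3 -m inch '{"translation":[[-0.03,0,0.026],[0,0,0]],"turn":[[0,0,0],[0,0,0]],"claw":[1,1]}' |grep -E "force|tcp"
```

```text
tcp_pos: [0.5055, -0.2411, 0.1716]
force: [0.8, -0.9, -0.7]
gripper_force: 59.1
tcp_pos: [0.5056, -0.2412, 0.1699]
force: [-0.6, -0.3, -0.9]
gripper_force: 59.1
tcp_pos: [0.5056, -0.2411, 0.1689]
force: [-0.3, 1.1, -1.4]
gripper_force: 59.1
tcp_pos: [0.5056, -0.2411, 0.1679]
force: [-0.0, -0.2, -0.5]
gripper_force: 59.1
```

```bash
for i in 1 ; do python3 -m inch '{"translation":[[-0.03,0,0.026],[0,0,0]],"turn":[[0,0,0],[0,0,0]],"claw":[1,1]}' |grep -E "^force|tcp"; done
python3 -m inch '{"translation":[[-0.03,0,0.026],[0,0,0]],"turn":[[0,0,0],[0,0,0]],"claw":[1,1]}' |grep -E "^force|tcp"
python3 -m inch '{"translation":[[-0.015,0,0.013],[0,0,0]],"turn":[[0,0,0],[0,0,0]],"claw":[1,1]}' |grep -E "^force|tcp"
```

```text
tcp_pos: [0.5056, -0.2411, 0.1669]
force: [0.5, -0.1, -0.9]
tcp_pos: [0.5056, -0.2411, 0.1658]
force: [0.8, 0.5, -0.4]
tcp_pos: [0.5056, -0.2412, 0.1654]
force: [-0.3, 0.0, -0.8]
```

```bash
python3 -m inch '{"translation":[[-0.03,0,0.026],[0,0,0]],"turn":[[0,0,0],[0,0,0]],"claw":[1,1]}' |grep -E "^force|tcp"
python3 -m inch '{"translation":[[-0.015,0,0.013],[0,0,0]],"turn":[[0,0,0],[0,0,0]],"claw":[1,1]}' |grep -E "^force|tcp"
python3 -m inch '{"translation":[[-0.015,0,0.013],[0,0,0]],"turn":[[0,0,0],[0,0,0]],"claw":[1,1]}' |grep -E "^force|tcp"
```

```text
tcp_pos: [0.5056, -0.2411, 0.1644]
force: [0.8, 0.4, -1.4]
tcp_pos: [0.5057, -0.2411, 0.164]
force: [1.0, 0.6, -1.3]
tcp_pos: [0.5058, -0.2411, 0.1638]
force: [-2.1, -0.5, 4.5]
```

The collar made contact at TCP z 0.1638 (4.5 N), so it is seated. Release and retract.

```bash
python3 -m inch '{"translation":[[0,0,0],[0,0,0],[0,0,0],[0,0,0],[0,0,0],[0,0,0],[0,0,0]],"turn":[[0,0,0],[0,0,0],[0,0,0],[0,0,0],[0,0,0],[0,0,0],[0,0,0]],"claw":[0.65,0.6,0.5,0.4,0.4,0.4,0.4]}'
python3 -m inch '{"translation":[[0,0,-0.2],[0,0,-0.4],[0,0,-0.6],[0,0,-0.6],[0,0,-0.6],[0,0,-0.6],[0,0,-0.6],[0,0,-0.6],[0,0,0],[0,0,0]],"turn":[[0,0,0],[0,0,0],[0,0,0],[0,0,0],[0,0,0],[0,0,0],[0,0,0],[0,0,0],[0,0,0],[0,0,0]],"claw":[0.4,0.4,0.4,0.4,0.4,0.4,0.4,0.4,0.4,0.4]}'
python3 - <<'E'
from h import *
a=robot.camera("wrist")[130:400,140:410]; s=robot.camera("scene")[210:310,140:240]
cv2.imwrite("pics/c9.png",np.hstack([cv2.resize(a,(400,400)),cv2.resize(s,(400,400),interpolation=2)]))
E
```

```text
time: 24.85
tcp_pos: [0.5057, -0.2411, 0.1635]
eef_rot: [[0.445, 0.723, 0.528], [0.466, -0.691, 0.553], [0.765, 0.0, -0.645]]
force: [0.9, 0.1, -0.4]
finger_gap: 0.0509
gripper_force: 0.0
time: 25.85
tcp_pos: [0.4501, -0.2993, 0.2313]
eef_rot: [[0.445, 0.723, 0.529], [0.466, -0.691, 0.552], [0.765, 0.001, -0.645]]
force: [0.0, -0.5, -0.7]
finger_gap: 0.0511
gripper_force: 0.0
```

View pics/c9.png

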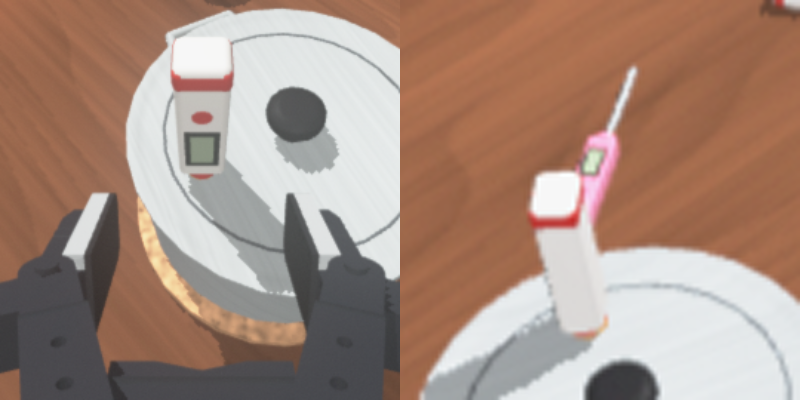

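The thermometer stands upright with its collar on the vent's rim (wrist crop about (202,175), scene crop about (585,335)), released and with the gripper clear. Handing in.

```bash
python3 -c "
from workcell import robot
print(robot.close_job())"
```

```text
the job is handed in; nothing more can be done
None
```

The job is handed in: the thermometer was lowered until the collar met the rim (about 4.5 N) and left released, standing upright in the vent; no verdict came back, and I did not measure the thali, cup or tongs again at the end.

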